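Gather the loose accordion fittings into the red corner of the tote

ROBOT

A 6-joint arm with a two-finger parallel gripper is mounted at the origin on the work surface. World frame = base frame: x ahead of the robot, y to its left, z up, the work surface at z = 0. Lengths are in m, angles in rad, forces in N, time in s.
With the tool pointing down it reaches from about 0.425 to 0.925 m from the base axis. Payload 12.5 kg.
Tool frame: the origin (TCP) lies on the centre line of the jaws, within the pads' length; the fingertips stand 25 mm ahead of it and the grasp point (between the pads) lies 6 mm ahead of it; z points along the fingers, y is the line along which they close (so a half turn about z gives the same grasp; the last joint's range is limited). The gripper opens to 85 mm and grips with 20 to 120 N. Pads are 22 mm wide; open, the fingers measure 114 mm over their backs; the gripper's body (76 mm by 85 mm) begins 54 mm behind the grasp point. The pads swing forward as they close: fully open they stand 13 mm farther back than shut.
Start: joints at [-0.106, 0.491, 1.559, -0, 1.092, -0.106], TCP at [0.625, 0, 0.256] pointing down, gripper open.
Joint ranges: [-3.1, 3.1], [-0.84, 2.19], [0.05, 2.79], [-1.13, 4.28], [0.06, 2.93], [-2.69, 2.69]. Speed limits (rad/s): [2.22, 2.22, 2.79, 3.14, 3.14, 3.14].

INTERFACE

Orientations are given as [roll, pitch, yaw] about the fixed x, y, z axes, in that order (R = Rz(yaw) Ry(pitch) Rx(roll)).
In Python, from bench import arm gives the robot as it stands.
- The arm moves only by the tool play_rows, never from a script. Its argument "commands" is a list of rows, each an object of numbers: "rx", "ry", "rz": the turn, a rotation vector about the tool's x, y, z in units of 4 degrees (1.0 is 4 degrees); "x", "y", "z": the shift along the tool's x, y, z in units of 4 cm (1.0 is 4 cm); "jaw": the opening, from -1 (shut) to 1 (fully open), so that 0 is half open. A call has 1 to 5 rows; each row shifts and turns the commanded pose from where the row before left it, along the tool's axes as they then stand; what a row does not reach is not made up. A row lasts 1/12 s, in which the tool goes at most 41.7 mm and 7.16 degrees, less where a joint would pass 70% of its speed; a pose out of reach is approached as far as the arm can. A call with a number of a shift or a turn outside -1 to 1 is refused whole. A call with a gripper value outside its range is refused whole. The fingers move at their own pace and stop on an object; the grip force is fixed at half the most. Time passes only in rows, so rows that do not move let the fingers close. It gives the time, the measured TCP pose, the force, the opening and the grip force at its end, in the units of the state.
- arm.observe(): the state, without advancing time (a new reading comes with each control period).
- arm.capture(name): name is "scene" or "side" or "wrist"; returns a dict with "image" (400x640x3 uint8, red, green, blue), "range_z" (400x640 float32, m along the optical axis (not along the pixel's ray), 0 where there is no reading), "fx", "fy", "cx", "cy" (pixels), "R" (3x3) and "t" (3): a world point X has camera coordinates R X + t. Camera axes: x right, y down, z forward; pixel columns grow to the right and rows downward; lengths in m; the calibration is good to about 2 mm. A picture is of the moment at which its call begins.
- arm.finish_job(): hands the job in; it is judged then, once.
Trained networks look in a picture, given as the dict that the camera call returned (one of the last four; its "shot" number tells which), for a name from the list of things; names that differ only in an ending like _2 or _b are one class to them, and where a whole thing is asked for, a point or a joint stands for the part that bears it (a point fixed in the world has none). Each returns a list of dicts, best first, with "score" (0 to 1); they miss things now and then, are a little off and sometimes report something else, mostly with a low value. They report only what shows in the picture. A call takes as long as a camera call.
- arm.recognise(query, picture): "box" ([left, top, width, height] in pixels, round what is visible of it).
- arm.tip_of(query, picture): "pixel" ([column, row] in pixels: a listed point, or the origin of a listed thing).
The state is a dict: "t": time; "joint_pos": joint angles; "qd": joint speeds; "joint_torque": joint torques, N m; "eef_pos": TCP position; "tcp_rot": TCP orientation; "contact_force": force on the tool from outside, world axes, zero at the start; "moment": the same for the moment, N m; "gripper_width": finger opening in m; "finger_force": force on a finger pad.
Only numpy, scipy, OpenCV 4.12 (cv2) and the standard library are available. Lean on these libraries where they do the work, as an engineer would, in place of code of your own. Each camera call takes 0.05 s, during which the arm holds its last target. There are 200 camera calls.

TASK

Pick up the black tote by its handle and, holding it well clear of the bench and of everything else, tip it down towards its red-marked corner until all six loose fittings have slid into a bunch in that corner, within 8 cm of it, none spilled. Finish holding it still like that in the gripper, off the bench and clearly tilted (20 degrees or more) with the red corner lowest; do not put it down, and leave everything else on the bench where it is.

Things in the scene. Friction and masses are not known exactly. Their poses are not given: they have to be found in the camera images.
- tote: Black open-topped tote with a grey bridge handle, loose on the bench: 180 (x) by 160 (y) by 45 mm high, walls and floor 4 mm, 0.24 to 0.42 kg. Origin: centre of its underside; z up. The red-marked corner is at its +x, +y. The handle bar runs along y above the middle of the mouth on uprights at the middles of the two walls across y; parts pass below it.
- handle (a point): Middle of the tote's handle bar, 80 mm above the tote's underside: the place to grip from above, fingers closing along the tote's x. The bar is 16 mm wide (x), 18 mm tall (top 89 mm above the underside), 160 mm long (y); both its sides are free. Axes as the tote's.
- red_corner (a point): Inner floor corner of the tote at its red-marked corner (86 mm along x, 76 mm along y, 4 mm up from the tote's origin). Axes as the tote's.
- low_edge (a point): Outer bottom point of the tote below the red-marked corner (90, 80, 0 mm from the tote's origin): its lowest point once tipped that way.
- blue_tote: Another tote of the same shape and size, blue all over, no red corner, with light wooden offcuts fixed inside; to be left alone. Origin: centre of its underside.
- glue: White glue bottle with an orange cap, 48 mm across, 130 mm tall; to be left alone. Origin: centre of its underside.
- accordion: Brown wooden accordion with black bellows on a red padded frame, fixed, about 220 x 350 x 210 mm high, at the left side of the bench; keep off. Origin: centre of the underside of the frame.
- driver: Screwdriver with a red handle lying on the bench; to be left alone. Origin: its underside.
- block: Wooden offcut 90 x 45 x 35 mm; to be left alone. Origin: centre of its underside.
- jar: Amber jar with a dark lid, 64 mm across, 75 mm tall; to be left alone. Origin: centre of its underside.
- drill: Cordless drill lying on its side, about 215 mm long and 54 mm high, at the far middle of the bench; to be left alone.
- cap0: Brass button cap with a white face, 20 mm across, 9 mm high, 24 g, loose in the black tote. Origin: centre of its underside. It slides on the tote's plastic (friction about 0.16 to 0.24), and rubs along the walls and on other parts too.
- cap1: Brass button cap with a white face, 20 mm across, 9 mm high, 24 g, loose in the black tote. Origin: centre of its underside. It slides on the tote's plastic (friction about 0.16 to 0.24), and rubs along the walls and on other parts too.
- cap2: Brass button cap with a white face, 20 mm across, 9 mm high, 24 g, loose in the black tote. Origin: centre of its underside. It slides on the tote's plastic (friction about 0.16 to 0.24), and rubs along the walls and on other parts too.
- cap3: Brass button cap with a white face, 20 mm across, 9 mm high, 24 g, loose in the black tote. Origin: centre of its underside. It slides on the tote's plastic (friction about 0.16 to 0.24), and rubs along the walls and on other parts too.
- plate0: Small steel plate 32 x 16 x 7 mm, 28 g, loose in the black tote. Origin: centre of its underside. It slides on the tote's plastic (friction about 0.16 to 0.24), and rubs along the walls and on other parts too.
- plate1: Small steel plate 32 x 16 x 7 mm, 28 g, loose in the black tote. Origin: centre of its underside. It slides on the tote's plastic (friction about 0.16 to 0.24), and rubs along the walls and on other parts too.

How it is judged:
By the outcome, as a careful person would: the job done as asked, in the order asked, and still so for the second after the job is handed in, while the arm keeps its last pose, push and grip.
It also fails if it takes over 38 s, if anything falls off the work surface, if the arm or the gripper's body presses on something with over 40 N, if the wrist force passes 120 N, or if a joint passes its speed limit or range.

## Working session

There is one attempt and no reset: what is moved stays moved. The work goes in short steps, Python scripts to look and compute and a tool call to move; the robot and the scene stay as the last step left them, time stands still between calls to the robot, and variables do not carry over. Pictures are saved under pics/ and viewed, at most 10 in all, crops included, and the job is handed in when it is done.

Besides the shell and the picture viewer there is one more tool, called after "Emit:" as name(argument=value, ...), one argument or row to a line, values as JSON. play_rows: Moves the arm, as the interface text tells. Its arguments: {"type":"object","properties":{"commands":{"type":"array","items":{"type":"object","properties":{"rx":{"type":"number"},"ry":{"type":"number"},"rz":{"type":"number"},"x":{"type":"number"},"y":{"type":"number"},"z":{"type":"number"},"jaw":{"type":"number"}}}}},"required":["commands"]}

```bash
mkdir -p pics; cat > h.py <<'E'
import numpy as np, cv2
from bench import arm
def world(c,px,win=2):
    u,v=int(round(px[0])),int(round(px[1]))
    z=c["range_z"][max(0,v-win):v+win+1,max(0,u-win):u+win+1]; z=z[z>0]
    z=float(np.median(z)); p=np.array([(px[0]-c["cx"])/c["fx"]*z,(px[1]-c["cy"])/c["fy"]*z,z])
    return c["R"].T@(p-c["t"])
def atz(c,px,h):
    d=c["R"].T@np.array([(px[0]-c["cx"])/c["fx"],(px[1]-c["cy"])/c["fy"],1]); o=-c["R"].T@c["t"]
    return o+d*(h-o[2])/d[2]
def save(c,n): cv2.imwrite("pics/"+n+".png",c["image"][:,:,::-1])
E
python3 - <<'E'
from h import *
np.set_printoptions(precision=3,suppress=True)
print(arm.observe())
for n in ("scene","side"):
    c=arm.capture(n); save(c,n+"1")
    print(n,"cam",-c["R"].T@c["t"])
    for q,h in (("handle",.08),("red_corner",.004),("low_edge",0),("tote",0),("blue_tote",0),("glue",0),("jar",0),("block",0),("driver",0),("drill",0),("accordion",0)):
        for r in arm.tip_of(q,c)[:2]: print(q,round(r["score"],2),np.round(r["pixel"]),atz(c,r["pixel"],h))
E
```

```text
{'t': 0.0, 'joint_pos': array([-0.106,  0.492,  1.559,  0.   ,  1.092, -0.106]), 'qd': array([ 0.001, -0.001,  0.   , -0.001,  0.002, -0.001]), 'joint_torque': array([ -0.   , -61.845, -26.16 ,  -0.   ,   0.004,  -0.   ]), 'eef_pos': array([0.625, 0.   , 0.256]), 'tcp_rot': array([-3.14 , -0.   ,  1.571]), 'contact_force': array([-1.488, -0.076, -0.679]), 'moment': array([-0.074, -0.025,  0.025]), 'finger_force': 0.0, 'gripper_width': 0.08513947570892381}
scene cam [1.398 0.129 1.214]
handle 0.71 [357. 178.] [0.532 0.172 0.08 ]
red_corner 0.95 [353. 221.] [0.637 0.168 0.004]
low_edge 0.81 [354. 227.] [0.658 0.171 0.   ]
tote 0.77 [356. 193.] [0.53  0.173 0.   ]
tote 0.65 [359. 169.] [0.43  0.182 0.   ]
blue_tote 0.97 [259. 186.] [ 0.522 -0.141  0.   ]
glue 0.59 [167. 216.] [ 0.655 -0.406  0.   ]
jar 0.59 [382. 250.] [0.729 0.257 0.   ]
jar 0.34 [343. 184.] [0.496 0.131 0.   ]
block 0.82 [238. 257.] [ 0.783 -0.162  0.   ]
driver 0.81 [171. 161.] [ 0.441 -0.452  0.   ]
drill 0.59 [312. 262.] [0.785 0.052 0.   ]
accordion 0.87 [483. 184.] [0.468 0.585 0.   ]
side cam [0.008 1.178 1.   ]
handle 0.83 [319. 210.] [0.538 0.156 0.08 ]
handle 0.22 [357. 142.] [ 0.603 -0.279  0.08 ]
red_corner 0.86 [287. 220.] [0.65  0.17  0.004]
red_corner 0.34 [363. 183.] [ 0.512 -0.143  0.004]
low_edge 0.59 [285. 222.] [0.655 0.178 0.   ]
tote 0.7 [318. 232.] [0.533 0.17  0.   ]
tote 0.42 [310. 237.] [0.547 0.204 0.   ]
blue_tote 0.68 [364. 185.] [ 0.506 -0.139  0.   ]
glue 0.58 [357. 139.] [ 0.664 -0.427  0.   ]
glue 0.23 [404. 151.] [ 0.457 -0.433  0.   ]
jar 0.9 [250. 231.] [0.727 0.27  0.   ]
jar 0.55 [355. 141.] [ 0.663 -0.407 -0.   ]
block 0.74 [303. 158.] [ 0.794 -0.193  0.   ]
driver 0.6 [406. 148.] [ 0.457 -0.455  0.   ]
driver 0.51 [287. 222.] [0.649 0.174 0.   ]
drill 0.8 [273. 188.] [0.789 0.034 0.   ]
accordion 0.66 [260. 334.] [0.481 0.586 0.   ]
```

```bash
python3 - <<'E'
import cv2
a=cv2.imread("pics/scene1.png")[130:330,120:540]; b=cv2.imread("pics/side1.png")[110:310,180:600]
cv2.imwrite("pics/both.png",cv2.resize(cv2.vconcat([a,b]),(630,600),interpolation=cv2.INTER_CUBIC))
E
```

```text
(no output)
```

View pics/both.png

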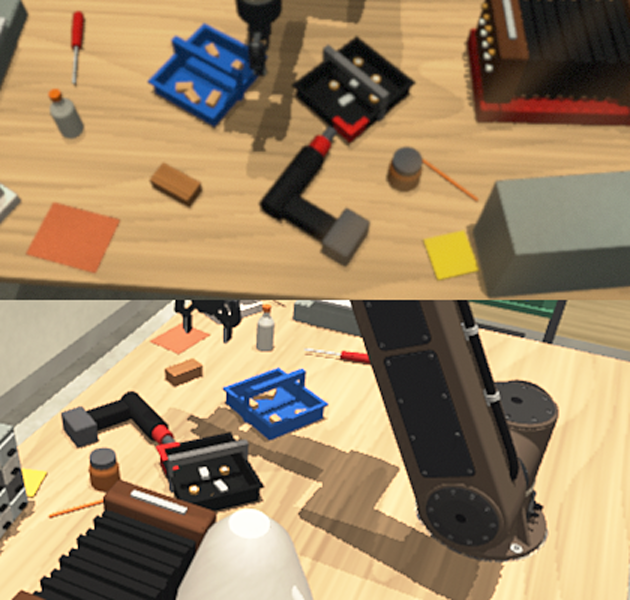

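The picture shows the black tote at about scene pixel (353,188). Its red corner, at (353,215), points along world +x and almost touches the drill tip. The handle bar runs down-right in the picture. Next I'll fit the bar's top for the position and yaw.

```bash
cat >> h.py <<'E'
def cloud(c):
    z=c["range_z"]; v,u=np.nonzero(z>0); d=z[v,u]
    p=np.stack([(u-c["cx"])/c["fx"]*d,(v-c["cy"])/c["fy"]*d,d],1)
    return (p-c["t"])@c["R"], u, v
E
python3 - <<'E'
from h import *
np.set_printoptions(precision=3,suppress=True)
for n in ("scene","side"):
    c=arm.capture(n); P,u,v=cloud(c)
    for lo,hi in((.08,.1),(.035,.055)):
        m=(abs(P[:,0]-.535)<.13)&(abs(P[:,1]-.168)<.13)&(P[:,2]>lo)&(P[:,2]<hi)
        Q=P[m]; r=cv2.minAreaRect(Q[:,:2].astype(np.float32)*1000); print(n,lo,len(Q),r,np.median(Q[:,2]))
        if lo>.06:
            e=np.linalg.svd(Q[:,:2]-Q[:,:2].mean(0),full_matrices=False)[2][0]; print("axis deg",np.degrees(np.arctan2(e[1],e[0]))%180)
E
```

```text
scene 0.08 330 ((532.2744750976562, 169.1407470703125), (176.05300903320312, 20.396865844726562), 46.627220153808594) 0.08931150284482059
axis deg 46.92394505315632
scene 0.035 849 ((550.0963134765625, 152.3881072998047), (176.6873016357422, 245.17550659179688), 46.98131561279297) 0.045433403130417584
side 0.08 327 ((530.7591552734375, 170.46453857421875), (172.91818237304688, 24.611257553100586), 47.467830657958984) 0.08894909879975277
axis deg 46.99012484017898
side 0.035 709 ((547.2611083984375, 155.17437744140625), (173.904541015625, 242.56805419921875), 46.86917495727539) 0.04573192740984521
```

Emit:
play_rows(
  commands=[
    {"x": 0.85,"y": -0.47,"jaw": 1},
    {"x": 0.85,"y": -0.47,"jaw": 1},
    {"x": 0.85,"y": -0.47,"jaw": 1},
    {"x": 0.85,"y": -0.47,"jaw": 1},
    {"x": 0.85,"y": -0.47,"jaw": 1},
  ],
)

```text
schema error: expected keys rx, ry, rz, x, y, z, jaw
```

Emit:
play_rows(
  commands=[
    {"rz": 1,"jaw": 1},
    {"rz": 1,"jaw": 1},
    {"rz": 1,"jaw": 1},
    {"rz": 1,"jaw": 1},
    {"rz": 1,"jaw": 1},
  ],
)

```text
schema error: expected keys rx, ry, rz, x, y, z, jaw
```

Emit:
play_rows(
  commands=[
    {"rz": 1,"jaw": 1},
    {"rz": 1,"jaw": 1},
    {"rz": 1,"jaw": 1},
    {"rz": 1,"jaw": 1},
    {"rz": 1,"jaw": 1},
  ],
)

```text
schema error: expected keys rx, ry, rz, x, y, z, jaw
```

Emit:
play_rows(
  commands=[
    {"rz": 0.78,"jaw": 1},
    {"jaw": 1},
    {"jaw": 1},
  ],
)

```text
schema error: expected keys rx, ry, rz, x, y, z, jaw
```

```bash
python3 - <<'E'
from h import *
np.set_printoptions(precision=3,suppress=True)
s=arm.observe(); print(s["t"],s["eef_pos"],s["tcp_rot"],s["joint_pos"])
c=arm.capture("wrist"); save(c,"w1"); P,u,v=cloud(c)
m=(abs(P[:,0]-.535)<.12)&(abs(P[:,1]-.168)<.12)&(P[:,2]>.08)&(P[:,2]<.1)
Q=P[m]; print(len(Q),cv2.minAreaRect(Q[:,:2].astype(np.float32)*1000),np.median(Q[:,2]))
e=np.linalg.svd(Q[:,:2]-Q[:,:2].mean(0),full_matrices=False)[2][0]; print("axis",np.degrees(np.arctan2(e[1],e[0]))%180)
E
```

```text
1.3 [0.625 0.    0.256] [3.142 0.    1.571] [-0.106  0.491  1.559 -0.     1.092 -0.106]
2056 ((495.2078857421875, 131.02279663085938), (66.5211181640625, 17.863290786743164), 47.55889129638672) 0.08831812298539359
axis 44.03369160443194
```

View pics/w1.png

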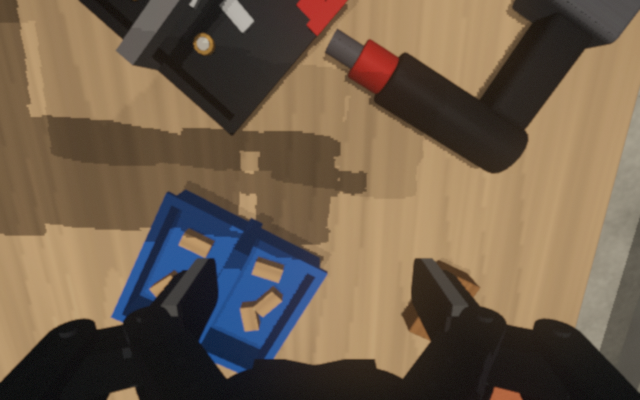

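The moves were refused because every row needs all seven keys, so the arm hasn't moved. This wrist picture shows the tote only at the top, with its near corner at (232,133) and the drill tip at (340,45). I'll resend with complete rows.

Emit:
play_rows(
  commands=[
    {"x": 0.85,"y": -0.47,"z": 0,"rx": 0,"ry": 0,"rz": 0,"jaw": 1},
    {"x": 0.85,"y": -0.47,"z": 0,"rx": 0,"ry": 0,"rz": 0,"jaw": 1},
    {"x": 0.85,"y": -0.47,"z": 0,"rx": 0,"ry": 0,"rz": 0,"jaw": 1},
    {"x": 0.85,"y": -0.47,"z": 0,"rx": 0,"ry": 0,"rz": 0,"jaw": 1},
    {"x": 0.85,"y": -0.47,"z": 0,"rx": 0,"ry": 0,"rz": 0,"jaw": 1},
  ],
)

```text
t: 1.77
eef_pos: [0.5299, 0.1713, 0.2564]
tcp_rot: [3.141, -0.0, 1.57]
contact_force: [1.3, 0.5, 0.3]
gripper_width: 0.0855
finger_force: 0.0
```

Emit:
play_rows(
  commands=[
    {"x": 0,"y": 0,"z": 0,"rx": 0,"ry": 0,"rz": 1,"jaw": 1},
    {"x": 0,"y": 0,"z": 0,"rx": 0,"ry": 0,"rz": 1,"jaw": 1},
    {"x": 0,"y": 0,"z": 0,"rx": 0,"ry": 0,"rz": 1,"jaw": 1},
    {"x": 0,"y": 0,"z": 0,"rx": 0,"ry": 0,"rz": 1,"jaw": 1},
    {"x": 0,"y": 0,"z": 0,"rx": 0,"ry": 0,"rz": 1,"jaw": 1},
  ],
)

```text
t: 2.18
eef_pos: [0.531, 0.1702, 0.2564]
tcp_rot: [3.141, -0.0, 1.219]
contact_force: [0.7, 0.4, -0.5]
gripper_width: 0.0856
finger_force: 0.0
```

Emit:
play_rows(
  commands=[
    {"x": 0,"y": 0,"z": 0,"rx": 0,"ry": 0,"rz": 1,"jaw": 1},
    {"x": 0,"y": 0,"z": 0,"rx": 0,"ry": 0,"rz": 1,"jaw": 1},
    {"x": 0,"y": 0,"z": 0,"rx": 0,"ry": 0,"rz": 1,"jaw": 1},
    {"x": 0,"y": 0,"z": 0,"rx": 0,"ry": 0,"rz": 1,"jaw": 1},
    {"x": 0,"y": 0,"z": 0,"rx": 0,"ry": 0,"rz": 1,"jaw": 1},
  ],
)

```text
t: 2.6
eef_pos: [0.531, 0.17, 0.2564]
tcp_rot: [3.141, -0.0, 0.869]
contact_force: [-0.2, 0.1, 1.0]
gripper_width: 0.0856
finger_force: 0.0
```

Emit:
play_rows(
  commands=[
    {"x": 0,"y": 0,"z": 0,"rx": 0,"ry": 0,"rz": 0.78,"jaw": 1},
    {"x": 0,"y": 0,"z": 0,"rx": 0,"ry": 0,"rz": 0,"jaw": 1},
    {"x": 0,"y": 0,"z": 0,"rx": 0,"ry": 0,"rz": 0,"jaw": 1},
  ],
)

```text
t: 2.85
eef_pos: [0.531, 0.17, 0.2564]
tcp_rot: [3.141, -0.0, 0.82]
contact_force: [0.3, 0.1, 0.1]
gripper_width: 0.0854
finger_force: 0.0
```

```bash
python3 - <<'E'
from h import *
np.set_printoptions(precision=3,suppress=True)
s=arm.observe(); print(s["t"],s["eef_pos"],s["tcp_rot"],s["joint_pos"])
c=arm.capture("wrist"); save(c,"w2"); P,u,v=cloud(c)
m=(abs(P[:,0]-.535)<.12)&(abs(P[:,1]-.168)<.12)&(P[:,2]>.08)&(P[:,2]<.1)
Q=P[m]; print(len(Q),cv2.minAreaRect(Q[:,:2].astype(np.float32)*1000),np.median(Q[:,2]))
e=np.linalg.svd(Q[:,:2]-Q[:,:2].mean(0),full_matrices=False)[2][0]; print("axis",np.degrees(np.arctan2(e[1],e[0]))%180)
for r in arm.tip_of("handle",c)[:2]: print(r, atz(c,r["pixel"],.08))
E
```

```text
2.85 [0.531 0.17  0.256] [ 3.141 -0.     0.82 ] [ 0.191  0.395  1.726 -0.     1.02   0.942]
3412 ((530.8728637695312, 169.51852416992188), (171.76956176757812, 16.02242088317871), 47.18088150024414) 0.08843305025555882
axis 47.03745844171203
{'pixel': [314.8, 186.1], 'score': 0.75} [0.531 0.17  0.08 ]
```

View pics/w2.png

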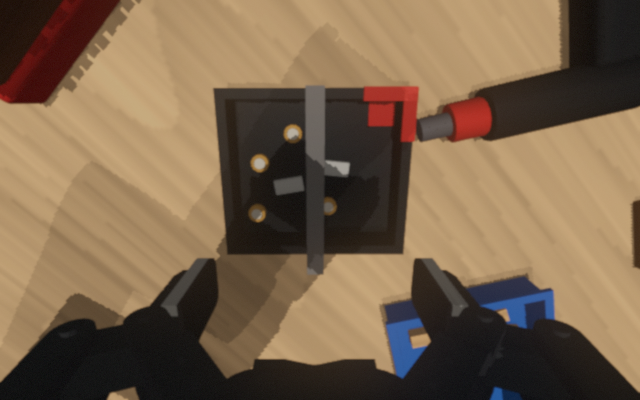

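The jaws are centred over the bar at (316,175), the red corner is at (395,105), and the six parts lie mid-tote. The drill tip at (430,127) sits just beside the wall. I'll go straight down, grip, and lift straight up.

Emit:
play_rows(
  commands=[
    {"x": 0,"y": 0,"z": 0.85,"rx": 0,"ry": 0,"rz": 0,"jaw": 1},
    {"x": 0,"y": 0,"z": 0.85,"rx": 0,"ry": 0,"rz": 0,"jaw": 1},
    {"x": 0,"y": 0,"z": 0.85,"rx": 0,"ry": 0,"rz": 0,"jaw": 1},
    {"x": 0,"y": 0,"z": 0.85,"rx": 0,"ry": 0,"rz": 0,"jaw": 1},
    {"x": 0,"y": 0,"z": 0.85,"rx": 0,"ry": 0,"rz": 0,"jaw": 1},
  ],
)

```text
t: 3.37
eef_pos: [0.531, 0.17, 0.085]
tcp_rot: [3.141, -0.001, 0.82]
contact_force: [0.7, 0.5, 0.7]
gripper_width: 0.0853
finger_force: 0.0
```

Emit:
play_rows(
  commands=[
    {"x": 0,"y": 0,"z": 0,"rx": 0,"ry": 0,"rz": 0,"jaw": 1},
    {"x": 0,"y": 0,"z": 0,"rx": 0,"ry": 0,"rz": 0,"jaw": -0.2},
    {"x": 0,"y": 0,"z": 0,"rx": 0,"ry": 0,"rz": 0,"jaw": -0.5},
    {"x": 0,"y": 0,"z": 0,"rx": 0,"ry": 0,"rz": 0,"jaw": -0.6},
    {"x": 0,"y": 0,"z": 0,"rx": 0,"ry": 0,"rz": 0,"jaw": -1},
  ],
)

```text
t: 3.78
eef_pos: [0.5318, 0.1702, 0.0883]
tcp_rot: [3.14, -0.003, 0.818]
contact_force: [-0.5, 0.1, 0.8]
gripper_width: 0.039
finger_force: 0.0
```

Emit:
play_rows(
  commands=[
    {"x": 0,"y": 0,"z": 0,"rx": 0,"ry": 0,"rz": 0,"jaw": -1},
    {"x": 0,"y": 0,"z": 0,"rx": 0,"ry": 0,"rz": 0,"jaw": -1},
    {"x": 0,"y": 0,"z": 0,"rx": 0,"ry": 0,"rz": 0,"jaw": -1},
    {"x": 0,"y": 0,"z": 0,"rx": 0,"ry": 0,"rz": 0,"jaw": -1},
  ],
)

```text
t: 4.12
eef_pos: [0.5314, 0.1701, 0.0876]
tcp_rot: [3.14, -0.002, 0.818]
contact_force: [-2.4, 0.0, 8.2]
gripper_width: 0.0148
finger_force: 58.9
```

Emit:
play_rows(
  commands=[
    {"x": 0,"y": 0,"z": -0.1,"rx": 0,"ry": 0,"rz": 0,"jaw": -1},
    {"x": 0,"y": 0,"z": -0.2,"rx": 0,"ry": 0,"rz": 0,"jaw": -1},
    {"x": 0,"y": 0,"z": -0.3,"rx": 0,"ry": 0,"rz": 0,"jaw": -1},
    {"x": 0,"y": 0,"z": -0.4,"rx": 0,"ry": 0,"rz": 0,"jaw": -1},
    {"x": 0,"y": 0,"z": -0.5,"rx": 0,"ry": 0,"rz": 0,"jaw": -1},
  ],
)

```text
t: 4.53
eef_pos: [0.5304, 0.1699, 0.1466]
tcp_rot: [-3.14, 0.002, 0.818]
contact_force: [-0.1, -0.8, -4.2]
gripper_width: 0.0148
finger_force: 58.8
```

Emit:
play_rows(
  commands=[
    {"x": 0,"y": 0,"z": -0.5,"rx": 0,"ry": 0,"rz": 0,"jaw": -1},
    {"x": 0,"y": 0,"z": -0.5,"rx": 0,"ry": 0,"rz": 0,"jaw": -1},
    {"x": 0,"y": 0,"z": -0.5,"rx": 0,"ry": 0,"rz": 0,"jaw": -1},
    {"x": 0,"y": 0,"z": -0.5,"rx": 0,"ry": 0,"rz": 0,"jaw": -1},
    {"x": 0,"y": 0,"z": -0.5,"rx": 0,"ry": 0,"rz": 0,"jaw": -1},
  ],
)

```text
t: 4.95
eef_pos: [0.5305, 0.1699, 0.2477]
tcp_rot: [-3.141, 0.0, 0.818]
contact_force: [-0.1, -0.4, -4.1]
gripper_width: 0.0149
finger_force: 58.8
```

Emit:
play_rows(
  commands=[
    {"x": 0,"y": 0,"z": -0.5,"rx": 0,"ry": 0,"rz": 0,"jaw": -1},
    {"x": 0,"y": 0,"z": -0.5,"rx": 0,"ry": 0,"rz": 0,"jaw": -1},
    {"x": 0,"y": 0,"z": -0.5,"rx": 0,"ry": 0,"rz": 0,"jaw": -1},
    {"x": 0,"y": 0,"z": -0.5,"rx": 0,"ry": 0,"rz": 0,"jaw": -1},
    {"x": 0,"y": 0,"z": -0.5,"rx": 0,"ry": 0,"rz": 0,"jaw": -1},
  ],
)

```text
t: 5.37
eef_pos: [0.5303, 0.1699, 0.3477]
tcp_rot: [-3.141, 0.0, 0.818]
contact_force: [0.7, 0.0, -4.7]
gripper_width: 0.0145
finger_force: 58.8
```

Emit:
play_rows(
  commands=[
    {"x": 0,"y": 0,"z": -0.5,"rx": 0,"ry": 0,"rz": 0,"jaw": -1},
    {"x": 0,"y": 0,"z": -0.5,"rx": 0,"ry": 0,"rz": 0,"jaw": -1},
    {"x": 0,"y": 0,"z": -0.4,"rx": 0,"ry": 0,"rz": 0,"jaw": -1},
    {"x": 0,"y": 0,"z": -0.2,"rx": 0,"ry": 0,"rz": 0,"jaw": -1},
    {"x": 0,"y": 0,"z": 0,"rx": 0,"ry": 0,"rz": 0,"jaw": -1},
  ],
)

```text
t: 5.78
eef_pos: [0.5309, 0.17, 0.412]
tcp_rot: [3.14, -0.002, 0.818]
contact_force: [0.7, -0.0, -3.5]
gripper_width: 0.015
finger_force: 58.8
```

```bash
python3 - <<'E'
from h import *
np.set_printoptions(precision=3,suppress=True)
s=arm.observe(); print(s)
c=arm.capture("wrist"); save(c,"w3")
E
```

```text
{'t': 5.7833, 'joint_pos': array([ 0.191,  0.272,  1.489, -0.   ,  1.379,  0.944]), 'qd': array([ 0.   ,  0.024,  0.051,  0.   , -0.043,  0.   ]), 'joint_torque': array([ -0.019, -52.813, -32.332,   0.018,   0.488,  -0.001]), 'eef_pos': array([0.531, 0.17 , 0.412]), 'tcp_rot': array([ 3.14 , -0.002,  0.818]), 'contact_force': array([ 0.702, -0.002, -3.51 ]), 'moment': array([-0.035, -0.069, -0.003]), 'finger_force': 58.79965424537659, 'gripper_width': 0.014968104913998734}
```

View pics/w3.png

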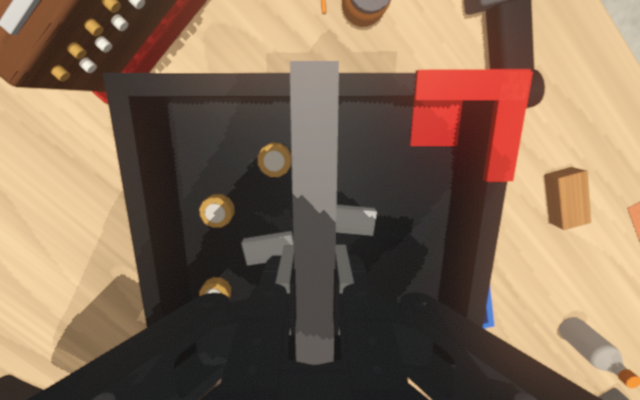

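The tote is off the bench and held level. The red corner is at (475,110), and the plates and three caps are visible, still inside. Now I'll tip it slowly about the tool's x and −y.

Emit:
play_rows(
  commands=[
    {"x": 0,"y": 0,"z": 0,"rx": 0.18,"ry": -0.18,"rz": 0,"jaw": -1},
    {"x": 0,"y": 0,"z": 0,"rx": 0.18,"ry": -0.18,"rz": 0,"jaw": -1},
    {"x": 0,"y": 0,"z": 0,"rx": 0.18,"ry": -0.18,"rz": 0,"jaw": -1},
    {"x": 0,"y": 0,"z": 0,"rx": 0.18,"ry": -0.18,"rz": 0,"jaw": -1},
    {"x": 0,"y": 0,"z": 0,"rx": 0.18,"ry": -0.18,"rz": 0,"jaw": -1},
  ],
)

```text
t: 6.25
eef_pos: [0.5311, 0.17, 0.4098]
tcp_rot: [-3.077, 0.065, 0.82]
contact_force: [0.9, -0.7, -4.6]
gripper_width: 0.0146
finger_force: 58.8
```

Emit:
play_rows(
  commands=[
    {"x": 0,"y": 0,"z": 0,"rx": 0.18,"ry": -0.18,"rz": 0,"jaw": -1},
    {"x": 0,"y": 0,"z": 0,"rx": 0.18,"ry": -0.18,"rz": 0,"jaw": -1},
    {"x": 0,"y": 0,"z": 0,"rx": 0.18,"ry": -0.18,"rz": 0,"jaw": -1},
    {"x": 0,"y": 0,"z": 0,"rx": 0.18,"ry": -0.18,"rz": 0,"jaw": -1},
    {"x": 0,"y": 0,"z": 0,"rx": 0.18,"ry": -0.18,"rz": 0,"jaw": -1},
  ],
)

```text
t: 6.67
eef_pos: [0.5311, 0.17, 0.4103]
tcp_rot: [-3.014, 0.126, 0.826]
contact_force: [-0.8, -0.3, -4.6]
gripper_width: 0.0148
finger_force: 58.8
```

Emit:
play_rows(
  commands=[
    {"x": 0,"y": 0,"z": 0,"rx": 0.18,"ry": -0.18,"rz": 0,"jaw": -1},
    {"x": 0,"y": 0,"z": 0,"rx": 0.18,"ry": -0.18,"rz": 0,"jaw": -1},
    {"x": 0,"y": 0,"z": 0,"rx": 0.18,"ry": -0.18,"rz": 0,"jaw": -1},
    {"x": 0,"y": 0,"z": 0,"rx": 0.18,"ry": -0.18,"rz": 0,"jaw": -1},
    {"x": 0,"y": 0,"z": 0,"rx": 0.18,"ry": -0.18,"rz": 0,"jaw": -1},
  ],
)

```text
t: 7.08
eef_pos: [0.531, 0.17, 0.4103]
tcp_rot: [-2.95, 0.188, 0.836]
contact_force: [0.2, -0.5, -4.1]
gripper_width: 0.0154
finger_force: 58.8
```

Emit:
play_rows(
  commands=[
    {"x": 0,"y": 0,"z": 0,"rx": 0.18,"ry": -0.18,"rz": 0,"jaw": -1},
    {"x": 0,"y": 0,"z": 0,"rx": 0.18,"ry": -0.18,"rz": 0,"jaw": -1},
    {"x": 0,"y": 0,"z": 0,"rx": 0.18,"ry": -0.18,"rz": 0,"jaw": -1},
    {"x": 0,"y": 0,"z": 0,"rx": 0.18,"ry": -0.18,"rz": 0,"jaw": -1},
    {"x": 0,"y": 0,"z": 0,"rx": 0.18,"ry": -0.18,"rz": 0,"jaw": -1},
  ],
)

```text
t: 7.5
eef_pos: [0.531, 0.17, 0.4103]
tcp_rot: [-2.884, 0.25, 0.851]
contact_force: [1.2, 0.6, -5.1]
gripper_width: 0.0149
finger_force: 59.0
```

Emit:
play_rows(
  commands=[
    {"x": 0,"y": 0,"z": 0,"rx": 0.18,"ry": -0.18,"rz": 0,"jaw": -1},
    {"x": 0,"y": 0,"z": 0,"rx": 0.18,"ry": -0.18,"rz": 0,"jaw": -1},
    {"x": 0,"y": 0,"z": 0,"rx": 0.18,"ry": -0.18,"rz": 0,"jaw": -1},
    {"x": 0,"y": 0,"z": 0,"rx": 0.18,"ry": -0.18,"rz": 0,"jaw": -1},
    {"x": 0,"y": 0,"z": 0,"rx": 0.18,"ry": -0.18,"rz": 0,"jaw": -1},
  ],
)

```text
t: 7.92
eef_pos: [0.531, 0.17, 0.4103]
tcp_rot: [-2.816, 0.31, 0.87]
contact_force: [0.3, 0.3, -4.1]
gripper_width: 0.0151
finger_force: 58.9
```

```bash
python3 - <<'E'
from h import *
np.set_printoptions(precision=3,suppress=True)
s=arm.observe(); print(s["t"],s["eef_pos"],s["tcp_rot"],s["joint_pos"])
c=arm.capture("wrist"); save(c,"w4")
E
```

```text
7.9167 [0.531 0.17  0.41 ] [-2.816  0.31   0.87 ] [0.167 0.443 1.29  0.06  1.851 0.924]
```

View pics/w4.png

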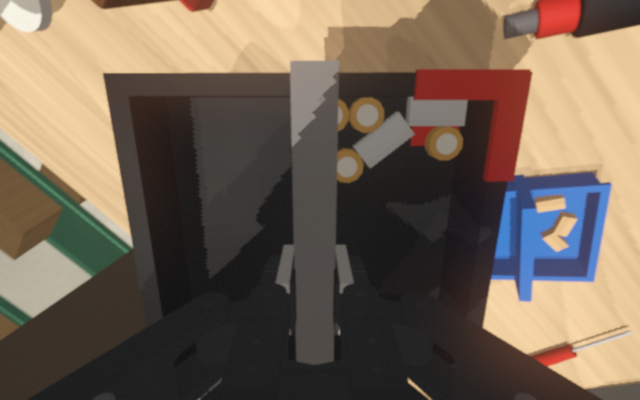

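The parts are bunching. A plate and a cap are in the red corner at (440,125), and the farthest caps are at (338,115) and (347,165), about 7 cm away. I'll tip further, leaning more towards the tote's +x.

Emit:
play_rows(
  commands=[
    {"x": 0,"y": 0,"z": 0,"rx": 0.25,"ry": -0.05,"rz": 0,"jaw": -1},
    {"x": 0,"y": 0,"z": 0,"rx": 0.25,"ry": -0.05,"rz": 0,"jaw": -1},
    {"x": 0,"y": 0,"z": 0,"rx": 0.25,"ry": -0.05,"rz": 0,"jaw": -1},
    {"x": 0,"y": 0,"z": 0,"rx": 0.25,"ry": -0.05,"rz": 0,"jaw": -1},
    {"x": 0,"y": 0,"z": 0,"rx": 0.25,"ry": -0.05,"rz": 0,"jaw": -1},
  ],
)

```text
t: 8.38
eef_pos: [0.531, 0.17, 0.4103]
tcp_rot: [-2.726, 0.325, 0.876]
contact_force: [-0.6, 0.5, -3.0]
gripper_width: 0.0147
finger_force: 59.0
```

Emit:
play_rows(
  commands=[
    {"x": 0,"y": 0,"z": 0,"rx": 0.25,"ry": -0.05,"rz": 0,"jaw": -1},
    {"x": 0,"y": 0,"z": 0,"rx": 0.25,"ry": -0.05,"rz": 0,"jaw": -1},
    {"x": 0,"y": 0,"z": 0,"rx": 0.25,"ry": -0.05,"rz": 0,"jaw": -1},
    {"x": 0,"y": 0,"z": 0,"rx": 0.25,"ry": -0.05,"rz": 0,"jaw": -1},
    {"x": 0,"y": 0,"z": 0,"rx": 0,"ry": 0,"rz": 0,"jaw": -1},
  ],
)

```text
t: 8.8
eef_pos: [0.5312, 0.1698, 0.41]
tcp_rot: [-2.654, 0.338, 0.882]
contact_force: [0.3, -0.2, -4.4]
gripper_width: 0.0151
finger_force: 59.0
```

```bash
python3 - <<'E'
from h import *
from scipy.spatial.transform import Rotation as Ro
np.set_printoptions(precision=3,suppress=True)
s=arm.observe(); print(s["t"],s["eef_pos"],s["tcp_rot"],s["joint_pos"])
c=arm.capture("wrist"); save(c,"w5")
R=Ro.from_euler("xyz",s["tcp_rot"]).as_matrix(); T=np.stack([R[:,1],R[:,0],-R[:,2]],1) # tote axes
o=s["eef_pos"]+R[:,2]*.086
print("tilt",np.degrees(np.arccos(T[2,2])),"red",o+T@[.086,.076,.004],"low",o+T@[.09,.08,0])
for q in ("red_corner","cap0","plate0"):
    for r in arm.tip_of(q,c)[:8]:
        # intersect ray with tote floor plane
        d=c["R"].T@np.array([(r["pixel"][0]-c["cx"])/c["fx"],(r["pixel"][1]-c["cy"])/c["fy"],1]); e=-c["R"].T@c["t"]
        a=T.T@(e-o); b=T.T@d; p=a+b*(.004-a[2])/b[2]
        print(q,round(r["score"],2),np.round(r["pixel"]),"tote xy mm",p[:2]*1000,"dist",np.hypot(86-p[0]*1000,76-p[1]*1000))
E
```

```text
8.8 [0.531 0.17  0.41 ] [-2.654  0.338  0.882] [0.131 0.487 1.258 0.155 1.963 0.923]
tilt 33.563897987888936 red [0.582 0.172 0.278] low [0.584 0.173 0.272]
red_corner 0.87 [460.  97.] tote xy mm [83.336 75.896] dist 2.6659000199484097
cap0 0.68 [366. 115.] tote xy mm [30.087 65.935] dist 56.811185588287366
cap0 0.67 [349. 163.] tote xy mm [21.255 37.494] dist 75.33027814294016
cap0 0.66 [330. 116.] tote xy mm [ 9.026 65.417] dist 77.6977984954925
cap0 0.62 [440. 140.] tote xy mm [74.522 51.276] dist 27.25855329022389
plate0 0.95 [433. 112.] tote xy mm [68.721 67.641] dist 19.195009962678665
plate0 0.77 [381. 135.] tote xy mm [39.323 54.302] dist 51.47401128995265
```

View pics/w5.png

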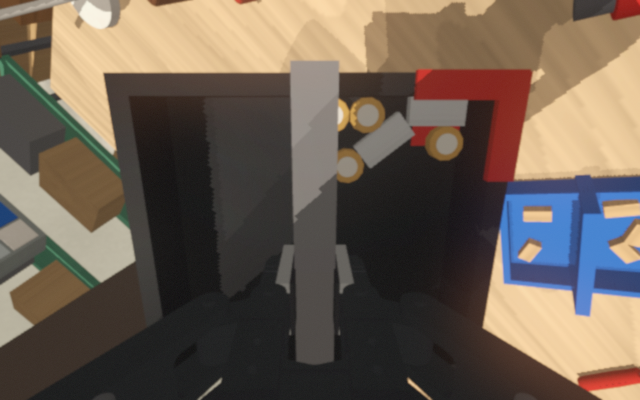

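Two caps have stuck at about 75 and 78 mm from the corner, at (349,163) and (330,116). They're jammed behind the slanted plate at (383,138). I'll swing the tilt to almost pure +x to free them, then back towards +y.

Emit:
play_rows(
  commands=[
    {"x": 0,"y": 0,"z": 0,"rx": 0.2,"ry": 0.5,"rz": 0,"jaw": -1},
    {"x": 0,"y": 0,"z": 0,"rx": 0.2,"ry": 0.5,"rz": 0,"jaw": -1},
    {"x": 0,"y": 0,"z": 0,"rx": 0.2,"ry": 0.5,"rz": 0,"jaw": -1},
    {"x": 0,"y": 0,"z": 0,"rx": 0.2,"ry": 0.5,"rz": 0,"jaw": -1},
    {"x": 0,"y": 0,"z": 0,"rx": 0.2,"ry": 0.5,"rz": 0,"jaw": -1},
  ],
)

```text
t: 9.42
eef_pos: [0.5309, 0.1701, 0.4105]
tcp_rot: [-2.609, 0.184, 0.794]
contact_force: [-0.1, 0.6, -4.0]
gripper_width: 0.0148
finger_force: 59.0
```

Emit:
play_rows(
  commands=[
    {"x": 0,"y": 0,"z": 0,"rx": 0,"ry": 0.5,"rz": 0,"jaw": -1},
    {"x": 0,"y": 0,"z": 0,"rx": 0,"ry": 0.5,"rz": 0,"jaw": -1},
    {"x": 0,"y": 0,"z": 0,"rx": 0,"ry": 0.5,"rz": 0,"jaw": -1},
    {"x": 0,"y": 0,"z": 0,"rx": 0,"ry": 0.5,"rz": 0,"jaw": -1},
    {"x": 0,"y": 0,"z": 0,"rx": 0,"ry": 0.5,"rz": 0,"jaw": -1},
  ],
)

```text
t: 9.83
eef_pos: [0.5308, 0.17, 0.4105]
tcp_rot: [-2.619, 0.033, 0.705]
contact_force: [-0.7, -0.3, -4.5]
gripper_width: 0.015
finger_force: 59.1
```

```bash
cat > look.py <<'E'
import sys
from h import *
from scipy.spatial.transform import Rotation as Ro
np.set_printoptions(precision=3,suppress=True)
c=arm.capture("wrist"); s=arm.observe(); print(s["t"],s["eef_pos"],s["tcp_rot"],s["joint_pos"])
save(c,sys.argv[1])
R=Ro.from_euler("xyz",s["tcp_rot"]).as_matrix(); T=np.stack([R[:,1],R[:,0],-R[:,2]],1)
o=s["eef_pos"]+R[:,2]*.086
print("tilt",np.degrees(np.arccos(T[2,2])),"slope x,y",T[2,:2],"low",o+T@[.09,.08,0])
for q in ("red_corner","cap0","plate0"):
    for r in arm.tip_of(q,c)[:6]:
        d=c["R"].T@np.array([(r["pixel"][0]-c["cx"])/c["fx"],(r["pixel"][1]-c["cy"])/c["fy"],1]); e=-c["R"].T@c["t"]
        a=T.T@(e-o); b=T.T@d; p=a+b*(.004-a[2])/b[2]
        print(q,round(r["score"],2),np.round(r["pixel"]),"tote xy mm",p[:2]*1000,"dist",np.hypot(86-p[0]*1000,76-p[1]*1000))
E
python3 look.py w6
```

```text
9.8833 [0.531 0.17  0.411] [-2.619  0.031  0.704] [0.033 0.384 1.403 0.388 1.708 0.893]
tilt 29.984534222129774 slope x,y [-0.499 -0.031] low [0.611 0.192 0.289]
red_corner 0.94 [464. 100.] tote xy mm [85.72  74.269] dist 1.7533719902312614
red_corner 0.36 [429. 112.] tote xy mm [66.659 67.23 ] dist 21.23630117710113
cap0 0.85 [437. 140.] tote xy mm [72.896 51.347] dist 27.91919989292673
cap0 0.78 [389. 117.] tote xy mm [43.418 64.639] dist 44.071747780152855
cap0 0.69 [437. 203.] tote xy mm [77.226 11.877] dist 64.720167245704
cap0 0.61 [354. 114.] tote xy mm [23.044 66.492] dist 63.670311260884446
plate0 0.77 [417. 163.] tote xy mm [62.365 37.254] dist 45.38568822557304
plate0 0.75 [431. 113.] tote xy mm [67.557 66.95 ] dist 20.543719862448782
```

That freed them, and every part is now within 65 mm. I'll bring the +y tilt back.

Emit:
play_rows(
  commands=[
    {"x": 0,"y": 0,"z": 0,"rx": 0,"ry": -0.4,"rz": 0,"jaw": -1},
    {"x": 0,"y": 0,"z": 0,"rx": 0,"ry": -0.4,"rz": 0,"jaw": -1},
    {"x": 0,"y": 0,"z": 0,"rx": 0,"ry": -0.4,"rz": 0,"jaw": -1},
    {"x": 0,"y": 0,"z": 0,"rx": 0,"ry": -0.4,"rz": 0,"jaw": -1},
    {"x": 0,"y": 0,"z": 0,"rx": 0,"ry": -0.4,"rz": 0,"jaw": -1},
  ],
)

```text
t: 10.45
eef_pos: [0.5312, 0.1702, 0.4101]
tcp_rot: [-2.611, 0.158, 0.778]
contact_force: [-0.5, -0.0, -4.7]
gripper_width: 0.0151
finger_force: 59.1
```

Emit:
play_rows(
  commands=[
    {"x": 0,"y": 0,"z": 0,"rx": 0,"ry": -0.4,"rz": 0,"jaw": -1},
    {"x": 0,"y": 0,"z": 0,"rx": 0,"ry": -0.4,"rz": 0,"jaw": -1},
    {"x": 0,"y": 0,"z": 0,"rx": 0,"ry": -0.4,"rz": 0,"jaw": -1},
    {"x": 0,"y": 0,"z": 0,"rx": 0,"ry": -0.4,"rz": 0,"jaw": -1},
    {"x": 0,"y": 0,"z": 0,"rx": 0,"ry": -0.4,"rz": 0,"jaw": -1},
  ],
)

```text
t: 10.87
eef_pos: [0.531, 0.17, 0.4103]
tcp_rot: [-2.596, 0.277, 0.851]
contact_force: [-0.1, 0.8, -4.2]
gripper_width: 0.0151
finger_force: 59.1
```

Emit:
play_rows(
  commands=[
    {"x": 0,"y": 0,"z": 0,"rx": 0,"ry": -0.4,"rz": 0,"jaw": -1},
    {"x": 0,"y": 0,"z": 0,"rx": 0,"ry": -0.4,"rz": 0,"jaw": -1},
    {"x": 0,"y": 0,"z": 0,"rx": 0,"ry": 0,"rz": 0,"jaw": -1},
    {"x": 0,"y": 0,"z": 0,"rx": 0,"ry": 0,"rz": 0,"jaw": -1},
    {"x": 0,"y": 0,"z": 0,"rx": 0,"ry": 0,"rz": 0,"jaw": -1},
  ],
)

```text
t: 11.28
eef_pos: [0.531, 0.1701, 0.4103]
tcp_rot: [-2.587, 0.322, 0.88]
contact_force: [0.1, -0.0, -4.4]
gripper_width: 0.0148
finger_force: 59.1
```

Emit:
play_rows(
  commands=[
    {"x": 0,"y": 0,"z": 0,"rx": 0,"ry": 0,"rz": 0,"jaw": -1},
    {"x": 0,"y": 0,"z": 0,"rx": 0,"ry": 0,"rz": 0,"jaw": -1},
    {"x": 0,"y": 0,"z": 0,"rx": 0,"ry": 0,"rz": 0,"jaw": -1},
    {"x": 0,"y": 0,"z": 0,"rx": 0,"ry": 0,"rz": 0,"jaw": -1},
    {"x": 0,"y": 0,"z": 0,"rx": 0,"ry": 0,"rz": 0,"jaw": -1},
  ],
)

```text
t: 11.7
eef_pos: [0.531, 0.17, 0.4104]
tcp_rot: [-2.587, 0.322, 0.88]
contact_force: [0.5, -0.4, -4.8]
gripper_width: 0.0149
finger_force: 59.1
```

```bash
python3 look.py w7; python3 -c "
from h import *
c=arm.capture('scene'); save(c,'s7')"
```

```text
11.75 [0.531 0.17  0.41 ] [-2.587  0.323  0.88 ] [0.111 0.496 1.258 0.211 1.987 0.921]
tilt 36.26503596658709 slope x,y [-0.499 -0.317] low [0.579 0.179 0.271]
red_corner 0.61 [464. 100.] tote xy mm [86.12  74.139] dist 1.8647189055396671
red_corner 0.4 [312. 220.] tote xy mm [-1.793  0.854] dist 115.56157441869358
cap0 0.87 [354. 116.] tote xy mm [22.974 65.424] dist 63.90754119375887
cap0 0.83 [437. 201.] tote xy mm [76.843 13.844] dist 62.82703376697164
plate0 0.94 [418. 163.] tote xy mm [62.866 37.886] dist 44.58567477890656
plate0 0.58 [429. 110.] tote xy mm [66.647 68.365] dist 20.804773420314902
```

View pics/w7.png

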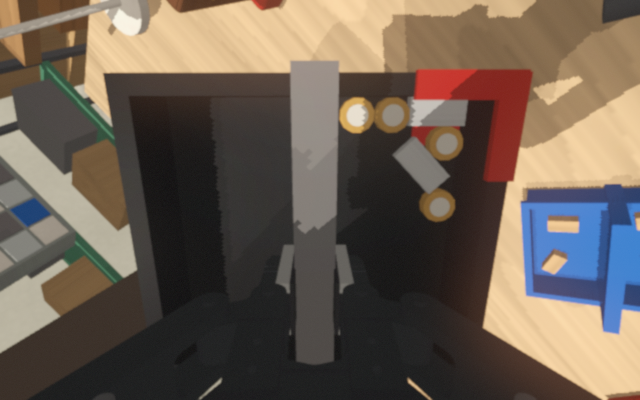

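View pics/s7.png

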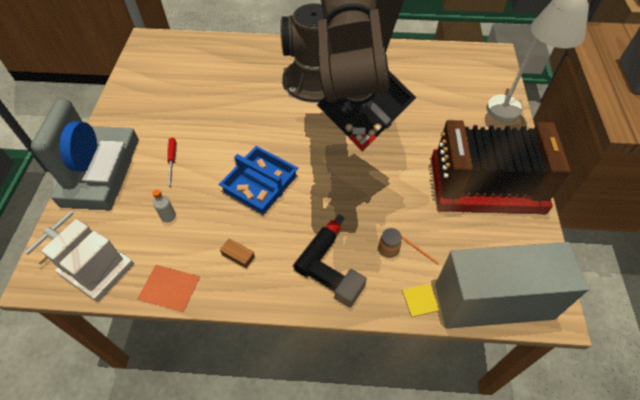

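The wrist view shows all six parts bunched at the red corner (460,100). The farthest are the caps at (355,115) and (437,205), about 64 mm from the corner. The scene view shows the tote held high and tilted, with everything else still in place. I'm handing it in.

```bash
python3 -c "
from bench import arm
print(arm.finish_job())"
```

```text
the job is handed in; nothing more can be done
None
```

The black tote is held still about 27 cm above the bench, tilted about 36° with its red corner lowest; all six fittings are within about 65 mm of that corner, nothing else has moved, and the job is handed in.

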